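# Ink up the label printer and hold its cover at the pointer

## Robot

A 7-joint arm with a two-finger parallel gripper is mounted at the origin on the work surface. World frame = base frame: x ahead of the robot, y to its left, z up, the work surface at z = 0. Lengths are in m, angles in degrees, forces in N, time in s.
With the tool pointing down it reaches from about 0.4 to 0.85 m from the base axis. Payload 10.4 kg.
Tool frame: the origin (TCP) lies midway between the tips of the shut fingers; the grasp point (between the pads) lies 19 mm behind it; z points along the fingers, y is the line along which they close (so a half turn about z gives the same grasp; the last joint's range is limited). The gripper opens to 85 mm and grips with 20 to 120 N. Pads are 22 mm wide; open, the fingers measure 114 mm over their backs; the gripper's body (76 mm by 85 mm) begins 54 mm behind the grasp point. The pads swing forward as they close: fully open they stand 13 mm farther back than shut.
Start: joints at [-73.43, 19.034, -3.707, 83.658, 1.238, 77.344, -5.071], TCP at [0.192, 0.595, 0.231] pointing down, gripper open.
Joint ranges: [-148.97, 148.97], [-28.65, 121.19], [-84.17, 76.75], [9.2, 138.47], [-72.65, 252.65], [3.7, 117.97], [-149.18, 149.18]. Speed limits (degrees/s): [127.2, 127.2, 159.86, 159.86, 180, 180, 180].

## Interface

Orientations are given as [roll, pitch, yaw] about the fixed x, y, z axes, in that order (R = Rz(yaw) Ry(pitch) Rx(roll)).
In Python, from station import ctrl, hand, ik, sensors, viewer gives the robot as it stands. Calls block until the motion is done:
- ctrl.goto(position, orientation): joint-space move of the TCP to a pose.
- ctrl.servo_line(position, feed=0.15, orientation=None): straight line of the TCP; orientation=None keeps the orientation; feed is the mean speed in m/s.
- ctrl.goto_joints(angles): joint-space move.
- hand.open_gripper() and hand.close(grasp_force=None): open the fingers fully, or close them until they stop; grasp_force is the grip in N (None keeps the last).
- ctrl.pause(seconds).
- ik(position, orientation): joint angles nearest the present ones, or None.
- sensors.observe(): the state.
- viewer.grab_frame(name): name is "side" or "top" or "wrist"; returns the picture (400x640x3 uint8, red, green, blue); there is no depth.
- viewer.get_calibration(name): a dict with "camera_matrix" (3x3 intrinsics, pixels), "k1" (the pictures are not rectified: a ray, as slopes to the right and down, at radius r is drawn at 1 + k1 r^2 times it, then the intrinsics apply), "R" (3x3) and "t" (3): a world point X has camera coordinates R X + t. Camera axes: x right, y down, z forward; pixel columns grow to the right and rows downward; lengths in m; the calibration is good to about 2 mm. A picture is of the moment at which its call begins: read the wrist's pose just before it. get_calibration takes no time and is no camera call; for the wrist camera it gives the pose at the moment of the call.
A pose or a line that the arm cannot do raises ctrl.MotionError and nothing moves.
- ctrl.hand_in(): hands the job in; it is judged then, once.
Trained networks look in the newest picture that a camera, given by its name, has taken for a name from the list of things; names that differ only in an ending like _2 or _b are one class to them, and where a whole thing is asked for, a point or a joint stands for the part that bears it (a point fixed in the world has none). Each returns a list of dicts, best first, with "p" (0 to 1); they miss things now and then, are a little off and sometimes report something else, mostly with a low value. They report only what shows in the picture. A call takes as long as a camera call. They do not tell look-alikes from the thing itself.
- viewer.recognise(camera, target): "at" ([column, row] in pixels, amid what is visible of it).
- viewer.tip_of(camera, target): "at" ([column, row] in pixels: a listed point, or the origin of a listed thing).
The state is a dict: "time_s": time; "joint_pos": joint angles; "joint_vel": joint speeds; "joint_efforts": joint torques, N m; "tcp_pos": TCP position; "ee_rot": TCP orientation; "contact_force": force on the tool from outside, world axes, zero at the start; "moment": the same for the moment, N m; "gripper_width": opening from 0.0 (shut) to 1.0 (fully open); "finger_force": force on a finger pad.
Only numpy, scipy, OpenCV 4.12 (cv2) and the standard library are available. Lean on these libraries where they do the work, as an engineer would, in place of code of your own. Each camera call takes 0.05 s, during which the arm holds its last target. There are 200 camera calls.

## Task

Stand the two spare ink cartridges fully down in the label printer's two empty wells, with its cover shut, leaving the cartridges already in it and the other things on the bench alone. Then lift the printer's sprung cover by its bar handle until the cover stands at the same angle as the slim pointer arm at its right-hand side, without shifting that arm, and finish while still gripping the handle and holding the cover steady there, so that a colleague can thread the labels.

Things in the scene. Friction and masses are not known exactly. Their poses are not given: they have to be found in the camera images.
- printer: white label printer, fixed, 295 mm deep (x), 200 mm wide (y). Origin at bench height, 165 mm behind its front edge; x points to its back, y to its left, z up. Front deck (own x -165 to -50 mm): 40 mm high, with a row of four round ink wells across it. Behind it (x -50 to 130 mm) the 100 mm high body with a hinged grey cover on top.
- well0 (a point): floor centre of ink well 0 (own x -125, y -69 mm), 12 mm above the bench; round, 34 mm wide, 28 mm deep, mouth 40 mm above the bench. A seated cartridge has its origin here. An empty well shows a dark pad. Beside a cartridge in the row 16 mm is free, in front 25 mm of deck and then bench, behind 60 mm: one finger goes in front, one behind (closing along the printer's x).
- well1 (a point): floor centre of ink well 1 (own x -125, y -23 mm), 12 mm above the bench; round, 34 mm wide, 28 mm deep, mouth 40 mm above the bench. A seated cartridge has its origin here. An empty well shows a dark pad. Beside a cartridge in the row 16 mm is free, in front 25 mm of deck and then bench, behind 60 mm: one finger goes in front, one behind (closing along the printer's x).
- well2 (a point): floor centre of ink well 2 (own x -125, y 23 mm), 12 mm above the bench; round, 34 mm wide, 28 mm deep, mouth 40 mm above the bench. A seated cartridge has its origin here. An empty well shows a dark pad. Beside a cartridge in the row 16 mm is free, in front 25 mm of deck and then bench, behind 60 mm: one finger goes in front, one behind (closing along the printer's x).
- well3 (a point): floor centre of ink well 3 (own x -125, y 69 mm), 12 mm above the bench; round, 34 mm wide, 28 mm deep, mouth 40 mm above the bench. A seated cartridge has its origin here. An empty well shows a dark pad. Beside a cartridge in the row 16 mm is free, in front 25 mm of deck and then bench, behind 60 mm: one finger goes in front, one behind (closing along the printer's x).
- cart_a: ink cartridge, upright white cylinder 30 mm in diameter up to 75 mm, then an 18 mm neck with a black plug, 90 mm high in all, 55 to 110 g; origin at the centre of its underside, z up. Two cartridges already stand in wells (chance decides which wells), two spares stand on the bench to the left (+y) of the printer. This one starts in a well.
- cart_b: ink cartridge, upright white cylinder 30 mm in diameter up to 75 mm, then an 18 mm neck with a black plug, 90 mm high in all, 55 to 110 g; origin at the centre of its underside, z up. Two cartridges already stand in wells (chance decides which wells), two spares stand on the bench to the left (+y) of the printer. This one starts in a well.
- cart_c: ink cartridge, upright white cylinder 30 mm in diameter up to 75 mm, then an 18 mm neck with a black plug, 90 mm high in all, 55 to 110 g; origin at the centre of its underside, z up. Two cartridges already stand in wells (chance decides which wells), two spares stand on the bench to the left (+y) of the printer. This one starts as a spare.
- cart_d: ink cartridge, upright white cylinder 30 mm in diameter up to 75 mm, then an 18 mm neck with a black plug, 90 mm high in all, 55 to 110 g; origin at the centre of its underside, z up. Two cartridges already stand in wells (chance decides which wells), two spares stand on the bench to the left (+y) of the printer. This one starts as a spare.
- cover (a joint): opening of the sprung cover in rad: 0 shut, grows as its front edge rises, stop at 1.3. Grey slab 183 mm long, 200 mm wide, 16 mm thick, about 300 g, hinged along the printer's back. Spring and weight always pull it shut: about 3.5 N upward at the bar to start it, at 0.8 rad about 5 N along the bar's arc (11 N if straight up).
- bar (a point): middle of the cover's handle: a round steel bar 12 mm thick and 100 mm long across the printer (along its y), 34 mm above the cover's top face on two end posts. With the cover shut it lies 150 mm above the bench, 165 mm in front of the hinge line and 50 mm above it. The round bar can turn between the fingers while the tool keeps pointing down.
- cover_hinge (a point): middle of the cover's hinge line, 100 mm above the bench, at the printer's own x = 130 mm; its axis is the printer's y.
- cover_edge (a point): point on the right-hand edge of the cover, at half its thickness, 165 mm from the hinge line; its axes turn with the cover (x along the cover towards the hinge).
- pointer (a joint): angle of the slim steel pointer arm in rad, measured like the cover's opening: the cover stands at the mark when both angles are the same. Set somewhere between 0.45 and 0.85; stiff, stays as it is.
- pointer_tip (a point): free end of the pointer arm: a dark steel bar 185 mm long, 12 mm high, 8 mm thick, just to the right (-y) of the cover, pivoted on the cover's hinge line and sticking up towards the robot at the marked angle; its axes turn with the arm (x along the arm towards the hinge).
- glue_stick: bystander: white glue stick standing among the spares, 20 mm in diameter, 62 mm high, no neck; origin at its underside
- highlighter: bystander: black pen lying on the bench to the right, 120 x 20 x 14 mm; origin at the centre of its underside
- core_tube: bystander: upright cardboard core, 60 mm in diameter, 90 mm high; origin at its underside
- tape_roll: bystander: clear tape roll lying flat, 90 mm in diameter, 48 mm high; origin at its underside
- spray_bottle: bystander: capped bottle, 56 mm in diameter, 150 mm high; origin at its underside
- pen_cup: bystander: dark cup of pens, 76 mm in diameter, 100 mm high, pens to 140 mm; origin at its underside
Things that resemble listed ones, but are neither listed nor needed, are in the scene too. Leave any green look-alike of the cart_c alone. Leave any orange look-alike of the cart_d alone.

How it is judged (in metres and radians):
On the way:
1. all four wells hold a fully seated, upright cartridge, cover shut (((distance between cart_a and well0 below 0.006 m and angle between cart_a's own z axis and vertical below 0.12 rad) or (distance between cart_b and well0 below 0.006 m and angle between cart_b's own z axis and vertical below 0.12 rad) or (distance between cart_c and well0 below 0.006 m and angle between cart_c's own z axis and vertical below 0.12 rad) or (distance between cart_d and well0 below 0.006 m and angle between cart_d's own z axis and vertical below 0.12 rad)) and ((distance between cart_a and well1 below 0.006 m and angle between cart_a's own z axis and vertical below 0.12 rad) or (distance between cart_b and well1 below 0.006 m and angle between cart_b's own z axis and vertical below 0.12 rad) or (distance between cart_c and well1 below 0.006 m and angle between cart_c's own z axis and vertical below 0.12 rad) or (distance between cart_d and well1 below 0.006 m and angle between cart_d's own z axis and vertical below 0.12 rad)) and ((distance between cart_a and well2 below 0.006 m and angle between cart_a's own z axis and vertical below 0.12 rad) or (distance between cart_b and well2 below 0.006 m and angle between cart_b's own z axis and vertical below 0.12 rad) or (distance between cart_c and well2 below 0.006 m and angle between cart_c's own z axis and vertical below 0.12 rad) or (distance between cart_d and well2 below 0.006 m and angle between cart_d's own z axis and vertical below 0.12 rad)) and ((distance between cart_a and well3 below 0.006 m and angle between cart_a's own z axis and vertical below 0.12 rad) or (distance between cart_b and well3 below 0.006 m and angle between cart_b's own z axis and vertical below 0.12 rad) or (distance between cart_c and well3 below 0.006 m and angle between cart_c's own z axis and vertical below 0.12 rad) or (distance between cart_d and well3 below 0.006 m and angle between cart_d's own z axis and vertical below 0.12 rad)) and value of joint cover below 0.1 rad), for 0.2 s.
At the end, for the whole second after the job is handed in: all four wells hold a cartridge within 6 mm of its seat and upright within 7 degrees; the cover is held still by the fingers, within 0.09 rad (5 degrees) of the pointer arm's angle, with no loose thing propping it (((distance between cart_a and well0 below 0.006 m and angle between cart_a's own z axis and vertical below 0.12 rad) or (distance between cart_b and well0 below 0.006 m and angle between cart_b's own z axis and vertical below 0.12 rad) or (distance between cart_c and well0 below 0.006 m and angle between cart_c's own z axis and vertical below 0.12 rad) or (distance between cart_d and well0 below 0.006 m and angle between cart_d's own z axis and vertical below 0.12 rad)) and ((distance between cart_a and well1 below 0.006 m and angle between cart_a's own z axis and vertical below 0.12 rad) or (distance between cart_b and well1 below 0.006 m and angle between cart_b's own z axis and vertical below 0.12 rad) or (distance between cart_c and well1 below 0.006 m and angle between cart_c's own z axis and vertical below 0.12 rad) or (distance between cart_d and well1 below 0.006 m and angle between cart_d's own z axis and vertical below 0.12 rad)) and ((distance between cart_a and well2 below 0.006 m and angle between cart_a's own z axis and vertical below 0.12 rad) or (distance between cart_b and well2 below 0.006 m and angle between cart_b's own z axis and vertical below 0.12 rad) or (distance between cart_c and well2 below 0.006 m and angle between cart_c's own z axis and vertical below 0.12 rad) or (distance between cart_d and well2 below 0.006 m and angle between cart_d's own z axis and vertical below 0.12 rad)) and ((distance between cart_a and well3 below 0.006 m and angle between cart_a's own z axis and vertical below 0.12 rad) or (distance between cart_b and well3 below 0.006 m and angle between cart_b's own z axis and vertical below 0.12 rad) or (distance between cart_c and well3 below 0.006 m and angle between cart_c's own z axis and vertical below 0.12 rad) or (distance between cart_d and well3 below 0.006 m and angle between cart_d's own z axis and vertical below 0.12 rad)) and angle between the x axis of cover_edge and the x axis of pointer_tip, either way round below 0.09 rad and value of joint cover above 0.3 rad and velocity of joint cover between -0.1 and 0.1 rad/s and contact force between the fingers and cover above 1 N and contact force between each of cart_a, cart_b, cart_c, cart_d, glue_stick, highlighter, core_tube, tape_roll, spray_bottle, pen_cup and cover below 0.3 N); the arm keeps its last pose, push and grip.
It fails at once if a cartridge that was already in its well was pulled out or shifted more than 10 mm (distance of any of cart_a, cart_b from where it was at the start of the episode above 0.01 m).
It fails at once if the pointer arm was shifted (its tip moved more than 12 mm) (distance of pointer_tip from where it was at the start of the episode above 0.012 m).
It fails at once if a bystander was moved more than 30 mm (distance of any of glue_stick, highlighter, core_tube, tape_roll, spray_bottle, pen_cup from where it was at the start of the episode above 0.03 m).
It also fails if it takes over 67 s, if anything falls off the work surface, if the arm or the gripper's body presses on something with over 40 N, if the wrist force passes 120 N, or if a joint passes its speed limit or range.

## Working session

There is one attempt and no reset: what is moved stays moved. The work goes in short steps, each a Python script; the robot and the scene stay as the last script left them, time stands still between calls to the robot, and variables do not carry over. Pictures are saved under pics/ and viewed, at most 11 in all, crops included, and the job is handed in when it is done.

```bash
mkdir -p pics; ls; cat > h.py <<'E'
import numpy as np, cv2
from station import ctrl, hand, ik, sensors, viewer
def save(cam,fn):
    im=viewer.grab_frame(cam); cv2.imwrite('pics/'+fn,cv2.cvtColor(np.asarray(im),cv2.COLOR_RGB2BGR)); return im
def ray(c,px):
    K=np.array(c['camera_matrix']);R=np.array(c['R']);t=np.array(c['t'])
    d=np.linalg.inv(K)@[px[0],px[1],1]; u=d[:2].copy(); s=u.copy()
    for _ in range(20): s=u/(1+c['k1']*(s@s))
    return -R.T@t, R.T@np.array([s[0],s[1],1])
def atz(c,px,z):
    o,d=ray(c,px); return o+d*(z-o[2])/d[2]
def proj(c,X):
    p=np.array(c['R'])@X+np.array(c['t']); s=p[:2]/p[2]; s=s*(1+c['k1']*(s@s))
    return (np.array(c['camera_matrix'])@[s[0],s[1],1])[:2]
def tri(c1,p1,c2,p2):
    a,u=ray(c1,p1);b,v=ray(c2,p2)
    k=np.linalg.lstsq(np.array([u,-v]).T,b-a,rcond=None)[0]
    return (a+u*k[0]+b+v*k[1])/2, np.linalg.norm(a+u*k[0]-b-v*k[1])
E
python3 - <<'E'
from h import *
a=save('top','top1.png');b=save('side','side1.png')
for cam in('top','side'):
    c=viewer.get_calibration(cam); print(cam,'pos',np.round(ray(c,[320,200])[0],3),'fwd',np.round(np.array(c['R'])[2],2))
    for n in ['well0','well1','well2','well3','cart_a','glue_stick','bar','cover_hinge','cover_edge','pointer_tip','printer']:
        print(n,[(np.round(d['at']).tolist(),round(d['p'],2)) for d in viewer.tip_of(cam,n)[:6]])
print(sensors.observe())
E
```

```text
pics
top pos [ 0.337 -0.01   1.432] fwd [ 0.18 -0.01 -0.98]
well0 [([317.0, 236.0], 0.95), ([308.0, 231.0], 0.87), ([329.0, 237.0], 0.74), ([344.0, 237.0], 0.72)]
well1 [([317.0, 236.0], 0.95), ([308.0, 231.0], 0.87), ([329.0, 237.0], 0.74), ([344.0, 237.0], 0.72)]
well2 [([317.0, 236.0], 0.95), ([308.0, 231.0], 0.87), ([329.0, 237.0], 0.74), ([344.0, 237.0], 0.72)]
well3 [([317.0, 236.0], 0.95), ([308.0, 231.0], 0.87), ([329.0, 237.0], 0.74), ([344.0, 237.0], 0.72)]
cart_a [([228.0, 184.0], 0.67), ([236.0, 258.0], 0.64), ([327.0, 236.0], 0.58), ([238.0, 244.0], 0.51), ([321.0, 234.0], 0.5), ([408.0, 233.0], 0.45)]
glue_stick [([317.0, 233.0], 0.56), ([235.0, 214.0], 0.4)]
bar [([329.0, 202.0], 0.94)]
cover_hinge [([337.0, 162.0], 0.75)]
cover_edge [([359.0, 215.0], 0.89), ([242.0, 243.0], 0.36)]
pointer_tip [([370.0, 205.0], 0.43)]
printer [([329.0, 200.0], 0.7)]
side pos [0.214 0.749 0.772] fwd [ 0.33 -0.72 -0.61]
well0 [([371.0, 228.0], 0.9), ([363.0, 234.0], 0.74), ([355.0, 242.0], 0.69), ([348.0, 252.0], 0.67)]
well1 [([371.0, 228.0], 0.9), ([363.0, 234.0], 0.74), ([355.0, 242.0
[... 616 characters left out ...]
oint_pos': array([-73.42940402,  19.03216004,  -3.70622149,  83.65857809,
         1.23791504,  77.34391285,  -5.07018992]), 'joint_vel': array([-0.02994955, -0.03478055, -0.06419167, -0.07491498, -0.00743149,
        0.05099162, -0.03253882]), 'joint_efforts': array([ 6.56689044e-04, -6.25198817e+01,  4.97251307e-02, -3.91843450e+01,
        1.65386021e-02,  1.58499082e-03, -2.24236186e-05]), 'tcp_pos': array([0.19173647, 0.59487585, 0.2313454 ]), 'ee_rot': array([ 1.79994864e+02, -4.39900844e-04,  1.62134514e+02]), 'contact_force': array([0.25055242, 0.46348973, 0.74097572]), 'moment': array([ 0.00633485, -0.02200597,  0.01511687]), 'finger_force': 0.0, 'gripper_width': 1.0026188347627731}
```

```bash
python3 - <<'E'
import cv2
a=cv2.imread('pics/top1.png')[130:290,210:430]; b=cv2.imread('pics/side1.png')[130:350,210:480]
cv2.imwrite('pics/t1c.png',cv2.resize(a,(800,582),interpolation=3)); cv2.imwrite('pics/s1c.png',cv2.resize(b,(736,600),interpolation=3))
E
```

```text
(no output)
```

View pics/t1c.png

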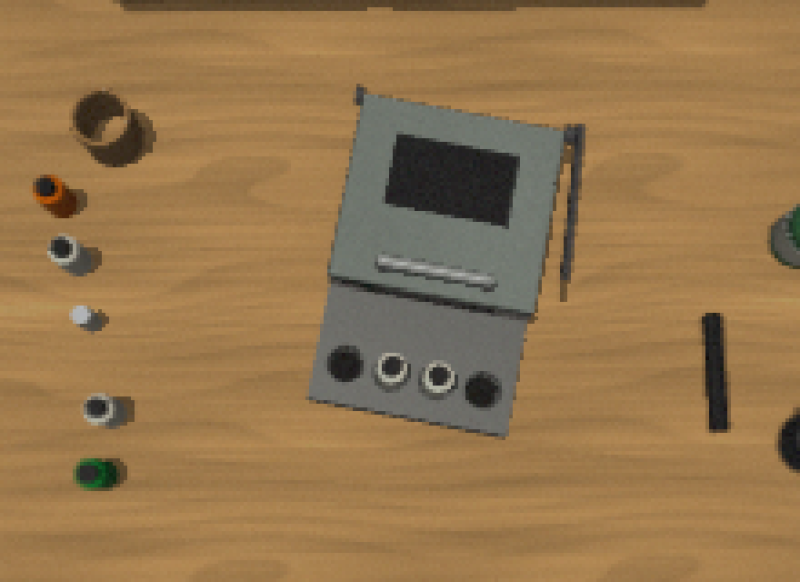

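View pics/s1c.png

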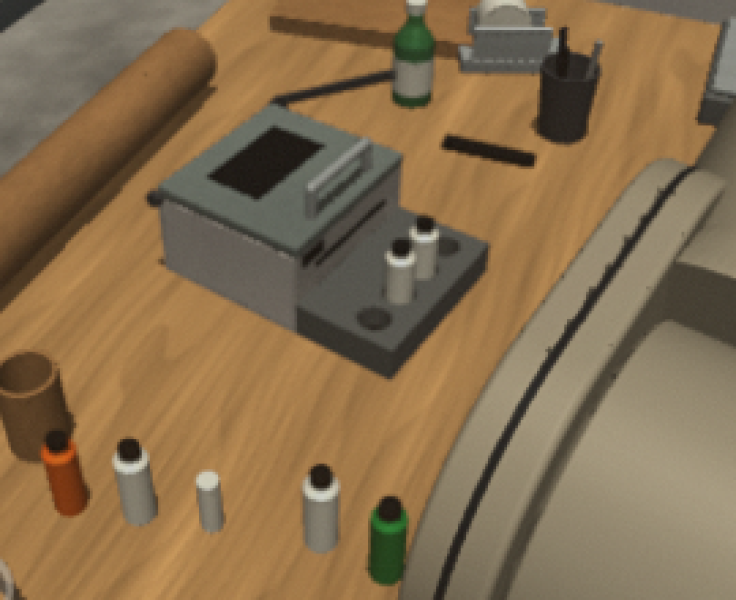

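```bash
cat > fit.py <<'E'
from h import *
from scipy.optimize import least_squares
T=lambda p:[210+p[0]/3.636,130+p[1]/3.636]
S=lambda p:[210+p[0]/2.726,130+p[1]/2.726]
ct=viewer.get_calibration('top');cs=viewer.get_calibration('side')
obs=[(ct,(-.125,.069,.014),T((345,362))),(ct,(-.125,-.069,.014),T((482,388))),(ct,(-.035,.05,.15),T((378,262))),(ct,(-.035,-.05,.15),T((494,283))),
(ct,(-.053,.1,.116),T((330,278))),(ct,(-.053,-.1,.116),T((533,315))),(ct,(-.165,.1,.04),T((308,400))),(ct,(-.165,-.1,.04),T((506,436))),
(cs,(-.165,.1,.04),S((390,352))),(cs,(-.165,.1,.0),S((390,378))),(cs,(-.165,-.1,.04),S((487,243))),(cs,(-.053,.1,.116),S((300,250))),(cs,(-.053,-.1,.116),S((401,155)))]
def W(q,X):
    c,s=np.cos(q[2]),np.sin(q[2]); return np.array([q[0]+c*X[0]-s*X[1],q[1]+s*X[0]+c*X[1],X[2]])
def tip(q,a): # pointer tip
    return W(q,(.13-.185*np.cos(a),-.108,.1+.185*np.sin(a)))
E
python3 - <<'E'
from fit import *
f=lambda q:np.concatenate([proj(c,W(q,X))-p for c,X,p in obs])
r=least_squares(f,[.6,0,0],loss='soft_l1'); print(r.x[:2],np.degrees(r.x[2]));print(np.round(r.fun,1).reshape(-1,2) if len(r.fun)==26 else r.cost)
q=r.x; np.save('q.npy',q)
print('residuals',np.round(f(q).reshape(-1,2),1).tolist())
for a in np.arange(.4,.95,.1): print(round(a,2),proj(ct,tip(q,a)).round(1),proj(cs,tip(q,a)).round(1))
print('top tip obs',T((563,300)),'side',S((392,75)))
print('spares top(z=.09)',[atz(ct,T(p),.09).round(3).tolist() for p in((62,248),(97,407))], 'glue',atz(ct,T((82,314)),.062).round(3),'green/orange',[atz(ct,T(p),.09).round(3).tolist() for p in((92,472),(46,187))])
print('spares side',[atz(cs,S(p),.09).round(3).tolist() for p in((129,449),(321,475))])
print('wells',[W(q,(-.125,y,.012)).round(3).tolist() for y in(-.069,.069)])
c=viewer.get_calibration('wrist');print('wrist cam',np.round(ray(c,[320,200])[0],3),np.round(np.array(c['R']),2).tolist(),c['camera_matrix'])
E
```

```text
[ 0.58276671 -0.07288824] -11.055631428909393
[[-0.2  1.1]
 [-0.7  0.9]
 [ 0.5 -0.5]
 [-2.  -0.9]
 [-1.6 -0.8]
 [-0.  -0.4]
 [-0.8 -0.6]
 [-0.2 -0.2]
 [ 1.3 -0.9]
 [ 0.6  0.1]
 [ 1.  -0.9]
 [-0.9 -1.2]
 [ 1.2 -2. ]]
residuals [[-0.2, 1.1], [-0.7, 0.9], [0.5, -0.5], [-2.0, -0.9], [-1.6, -0.8], [-0.0, -0.4], [-0.8, -0.6], [-0.2, -0.2], [1.3, -0.9], [0.6, 0.1], [1.0, -0.9], [-0.9, -1.2], [1.2, -2.0]]
0.4 [361.5 210.7] [356.9 166.3]
0.5 [362.5 207.5] [354.7 160.6]
0.6 [363.6 203.8] [352.1 154.9]
0.7 [364.8 199.7] [348.9 149.3]
0.8 [366.  195.1] [345.3 143.9]
0.9 [367.2 190. ] [341.3 138.8]
top tip obs [364.84048404840485, 212.50825082508248] side [353.8004402054292, 157.51283932501835]
spares top(z=.09) [[0.582, 0.29, 0.09], [0.429, 0.252, 0.09]] glue [0.522 0.275 0.062] green/orange [[0.368, 0.255, 0.09], [0.643, 0.308, 0.09]]
spares side [[0.583, 0.297, 0.09], [0.428, 0.258, 0.09]]
wells [[0.447, -0.117, 0.012], [0.473, 0.019, 0.012]]
wrist cam [0.127 0.616 0.374] [[0.31, 0.95, -0.0], [0.92, -0.3, 0.27], [0.25, -0.08, -0.96]] [[296.78580038   0.         320.88406468]
 [  0.         296.78580038 201.9835709 ]
 [  0.           0.           1.        ]]
```

```bash
python3 - <<'E'
from h import *
for yaw in(180,0,79,-101,90,-90):
    for p in((.43,.255,.06),(.58,.293,.06),(.447,-.117,.06),(.5,-.05,.35)):
        j=ik(p,[180,0,yaw]); print(yaw,p,None if j is None else np.round(j))
ctrl.goto([.47,.275,.32],[180,0,-175])
c=viewer.get_calibration('wrist');save('wrist','w1.png');print(np.round(ray(c,[320,200])[0],3),np.round(np.array(c['R']),2).tolist())
for n in['cart_a','glue_stick']:print(n,[(np.round(d['at'],1).tolist(),round(d['p'],2),atz(c,d['at'],0).round(3).tolist()) for d in viewer.tip_of('wrist',n)])
for n in['cart_a','glue_stick']:print(n,[(np.round(d['at'],1).tolist(),round(d['p'],2),atz(c,d['at'],0.045).round(3).tolist()) for d in viewer.recognise('wrist',n)])
for X in((.43,.255,.09),(.583,.293,.09)):print(proj(c,np.array(X)))
print(sensors.observe()['time_s'])
E
```

```text
180 (0.43, 0.255, 0.06) [-44.  13.   9. 114.  -3.  53.  56.]
180 (0.58, 0.293, 0.06) [-38.  30.  10.  90.  -6.  60.  63.]
180 (0.447, -0.117, 0.06) [-37.  12.  50. 120. -11.  53. 110.]
180 (0.5, -0.05, 0.35) [-44.  -1.  45.  92.   1.  88.  91.]
0 (0.43, 0.255, 0.06) [ -58.   14.   25.  114.   -7.   53. -120.]
0 (0.58, 0.293, 0.06) [ -52.   32.   29.   91.  -17.   61. -109.]
0 (0.447, -0.117, 0.06) [-35.  11.  49. 120. -11.  53. -71.]
0 (0.5, -0.05, 0.35) [-43.  -1.  44.  92.   1.  88. -89.]
79 (0.43, 0.255, 0.06) [-53.  14.  19. 114.  -6.  53. -42.]
79 (0.58, 0.293, 0.06) [-48.  31.  23.  91. -13.  60. -32.]
79 (0.447, -0.117, 0.06) [-37.  12.  50. 120. -11.  53.   9.]
79 (0.5, -0.05, 0.35) [-42.  -1.  43.  92.   0.  88. -10.]
-101 (0.43, 0.255, 0.06) [-38.  13.   2. 113.  -1.  53. 134.]
-101 (0.58, 0.293, 0.06) [-30.  30.  -1.  90.   1.  60. 138.]
-101 (0.447, -0.117, 0.06) None
-101 (0.5, -0.05, 0.35) None
90 (0.43, 0.255, 0.06) [-52.  14.  18. 114.  -5.  53. -31.]
90 (0.58, 0.293, 0.06) [-47.  31.  21.  91. -12.  60. -22.]
90 (0.447, -0.117, 0.06) [-37.  12.  50. 120. -11.  53.  2
[... 406 characters left out ...]
291, 0.0]), ([94.6, 140.4], 0.74, [0.46, -0.083, 0.0]), ([124.5, 146.8], 0.64, [0.467, -0.034, 0.0]), ([316.4, 99.8], 0.6, [0.373, 0.261, 0.0]), ([332.8, 274.0], 0.6, [0.656, 0.314, 0.0]), ([308.0, 140.7], 0.58, [0.434, 0.253, 0.0])]
glue_stick [([319.9, 197.6], 0.76, [0.522, 0.279, 0.0])]
cart_a [([307.2, 143.9], 0.9, [0.435, 0.254, 0.045]), ([316.1, 94.0], 0.85, [0.368, 0.261, 0.045]), ([99.2, 150.4], 0.77, [0.468, -0.043, 0.045]), ([327.1, 246.4], 0.76, [0.586, 0.296, 0.045]), ([333.8, 285.4], 0.74, [0.652, 0.313, 0.045]), ([62.8, 140.1], 0.69, [0.458, -0.097, 0.045])]
glue_stick [([318.4, 200.5], 0.79, [0.515, 0.277, 0.045])]
[306.6622318  142.77375526]
[325.7537313  257.89194668]
3.0417
```

View pics/w1.png

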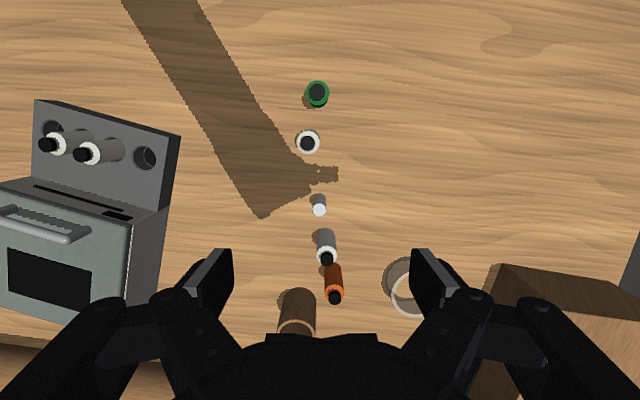

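```bash
cat >> h.py <<'E'
def plug(im,c,z=.09,guess=None,r=25):
    """centre of dark plug top near guess pixel"""
    g=cv2.cvtColor(np.asarray(im),cv2.COLOR_RGB2GRAY)
    x,y=np.round(guess).astype(int); m=np.zeros_like(g); m[max(0,y-r):y+r,max(0,x-r):x+r]=1
    n,l,st,ce=cv2.connectedComponentsWithStats(((g<60)&(m>0)).astype(np.uint8))
    if n<2: return None
    k=1+np.argmin(np.hypot(*(ce[1:]-guess).T)-0.05*st[1:,4]); return ce[k],st[k,4],atz(c,ce[k],z)
E
python3 - <<'E'
from h import *
c=viewer.get_calibration('wrist')
P2=atz(c,(309,143.5),.09);P1=atz(c,(326.5,258.5),.09);print(P2,P1)
p=P2
ctrl.goto([p[0],p[1],.21],[180,0,-170])
c=viewer.get_calibration('wrist');im=save('wrist','w2.png');g=proj(c,p);print(g);print(plug(im,c,.09,g,40))
cv2.imwrite('pics/w2c.png',cv2.resize(cv2.imread('pics/w2.png')[80:320,160:480],(800,600)))
E
```

```text
[0.4309963  0.25739642 0.09      ] [0.58425865 0.29349156 0.09      ]
[320.25046364 195.74088845]
(array([318.4       , 194.16969697]), np.int32(330), array([0.42982587, 0.25546896, 0.09      ]))
```

View pics/w2c.png

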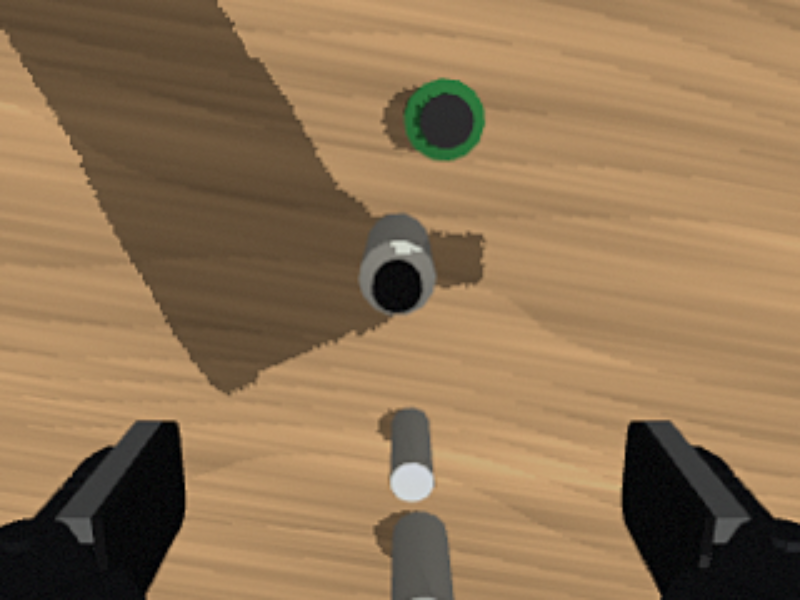

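```bash
python3 - <<'E'
from h import *
x,y=.4298,.2555
ctrl.servo_line([x,y,.039],feed=.15)
hand.close(40); s=sensors.observe();print(s['gripper_width'],s['finger_force'],s['tcp_pos'])
ctrl.servo_line([x,y,.20],feed=.2)
s=sensors.observe();print(s['gripper_width'],s['finger_force'],s['tcp_pos'],s['contact_force'])
c=viewer.get_calibration('wrist');im=save('wrist','w3.png');z=.09+.161
tp=s['tcp_pos'].copy();tp[2]=z;g=proj(c,tp);r=plug(im,c,z,g,40);print(g,r,(r[2]-s['tcp_pos'])[:2] if r else 0)
ctrl.goto([.46,-.10,.26],[180,0,79])
s=sensors.observe();c=viewer.get_calibration('wrist');im=save('wrist','w4.png');print(s['tcp_pos'],s['ee_rot'],s['time_s'])
np.save('c4.npy',c,allow_pickle=True)
q=np.load('q.npy')
from fit import W
for yy in(-.069,-.023,.023,.069):print(proj(c,W(q,(-.125,yy,.04))).round(1))
for n in['well0','bar']:print([(np.round(d['at'],1).tolist(),round(d['p'],2)) for d in viewer.tip_of('wrist',n)])
E
```

```text
0.33694159669771573 39.46972969919443 [0.42994202 0.25554989 0.03928174]
0.34034793263885105 39.43314203526825 [0.42920454 0.25510241 0.19870206] [ 0.484622   -0.13717025 -0.64633411]
[320.27564495 317.22766913] (array([320.32293763, 326.34582495]), np.int32(3976), array([0.43302915, 0.25579188, 0.251     ])) [0.0038246  0.00068948]
[ 0.46013623 -0.09887087  0.25957962] [-1.79964324e+02  4.55885105e-03  7.91803742e+01] 7.8417
[313.8 191.9]
[313.7 155.1]
[313.6 115.9]
[313.6  74.4]
[([317.5, 185.7], 0.96), ([314.0, 150.1], 0.78)]
[([419.8, 142.4], 0.74), ([438.2, 357.1], 0.36)]
```

View pics/w4.png

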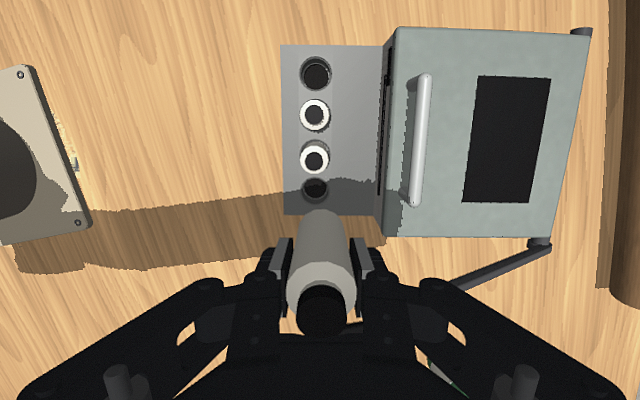

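```bash
python3 - <<'E'
import cv2
a=cv2.imread('pics/w4.png')[20:240,265:565]
cv2.imwrite('pics/w4c.png',cv2.resize(cv2.convertScaleAbs(a,alpha=1.2,beta=10),(800,587),interpolation=cv2.INTER_CUBIC))
E
```

```text
(no output)
```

View pics/w4c.png

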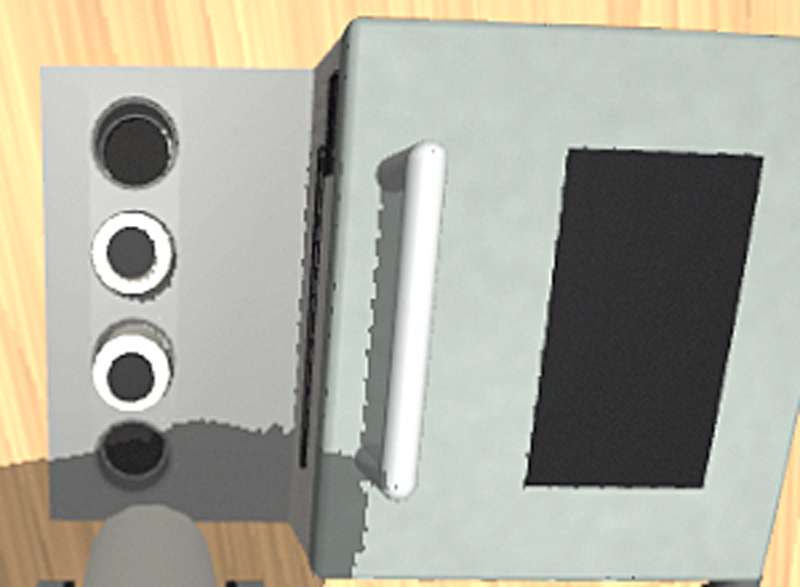

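```bash
python3 - <<'E'
from fit import *
c=np.load('c4.npy',allow_pickle=True).item()
V=lambda p:[265-.5+.5/2.667+p[0]/2.667,20-.5+.5/2.667+p[1]/2.667]
o=[((-.125,.069,.04),(135.5,142)),((-.125,-.069,.04),(133,455)),((-.125,.023,.102),(133,251)),((-.125,-.023,.102),(131.5,377)),
((-.165,.1,.04),(40,67)),((-.165,-.1,.04),(50,521)),((-.035,.05,.15),(430,144)),((-.035,-.05,.15),(398,496)),((-.053,.1,.116),(353,17)),((-.053,-.1,.116),(314,577))]
f=lambda q:np.concatenate([proj(c,W(q,X))-V(p) for X,p in o])
r=least_squares(f,np.load('q.npy'),loss='soft_l1',f_scale=1);q=r.x
print(q[:2],np.degrees(q[2]));print(f(q).reshape(-1,2).round(1).tolist());np.save('q.npy',q)
print('direct',[atz(c,V(p),X[2]).round(4).tolist() for X,p in o[:4]]);print('model',[W(q,X).round(4).tolist() for X,p in o[:4]])
E
```

```text
[ 0.58469028 -0.07318636] -11.504818808359081
[[0.3, 0.5], [0.4, 0.8], [-0.3, 0.2], [-0.1, 0.1], [0.5, -1.1], [0.2, -0.8], [-0.6, 6.4], [0.2, -5.3], [-0.2, -1.8], [0.0, 1.9]]
direct [[0.4758, 0.0199, 0.04], [0.4482, -0.1148, 0.04], [0.4672, -0.0256, 0.102], [0.4577, -0.0707, 0.102]]
model [[0.476, 0.0194, 0.04], [0.4484, -0.1159, 0.04], [0.4668, -0.0257, 0.102], [0.4576, -0.0708, 0.102]]
```

```bash
cat >> h.py <<'E'
def insert(w,yaw,drop=.039,fmax=12):
    """carry held cartridge (grip height drop above base as TCP z) into well xy w"""
    R=[180,0,yaw]; w=np.array(w[:2])
    ctrl.goto([*w,.26],R); ctrl.servo_line([*w,drop+.047],feed=.15,orientation=R); ctrl.pause(.3)
    s=sensors.observe(); e=w-s['tcp_pos'][:2]; f0=s['contact_force'].copy(); print('err',e.round(4),f0.round(2))
    for off in [(0,0),(.0015,0),(-.0015,0),(0,.0015),(0,-.0015),(.002,.002),(-.002,.002),(.002,-.002),(-.002,-.002)]:
        t=w+e+off; z=drop+.042
        ctrl.servo_line([*t,z],feed=.05)
        while z>drop+.012:
            z-=.004; ctrl.servo_line([*t,max(z,drop+.0115)],feed=.05)
            s=sensors.observe(); df=(s['contact_force']-f0)
            if np.linalg.norm(df)>fmax: break
        print(off,round(z,4),s['tcp_pos'].round(4),df.round(1))
        if s['tcp_pos'][2]<drop+.0175: return True
    return False
E
python3 - <<'E'
from h import *
q=np.load('q.npy')
print(insert((.4760,.0196),90+np.degrees(q[2])),sensors.observe()['time_s'])
E
```

```text
err [-0.0002 -0.0001] [ 0.17  0.32 -1.72]
(0, 0) 0.049 [0.4762 0.0196 0.0512] [-2.8 -1.1 11.7]
True 12.4
```

```bash
python3 - <<'E'
from h import *
hand.open_gripper(); ctrl.servo_line([.476,.0196,.26],feed=.2)
c=viewer.get_calibration('wrist');im=save('wrist','w5.png');g=proj(c,np.array([.476,.0196,.102]));print('seated?',g,plug(im,c,.102,g,30))
p=[.5843,.2935]
ctrl.goto([*p,.21],[180,0,-170])
c=viewer.get_calibration('wrist');im=save('wrist','w6.png');g=proj(c,np.array([*p,.09]));r=plug(im,c,.09,g,40);print(g,r)
print(sensors.observe()['tcp_pos'],sensors.observe()['time_s'])
a=cv2.imread('pics/w5.png')[100:300,200:440];b=cv2.imread('pics/w6.png')[100:300,200:440]
cv2.imwrite('pics/w56.png',cv2.resize(np.hstack([a,b]),(800,333)))
E
```

```text
seated? [322.1229976  187.15843694] (array([321.86639676, 187.73684211]), np.int32(247), array([0.47561825, 0.01905215, 0.102     ]))
[321.87010836 196.90798843] (array([322.49096386, 197.81024096]), np.int32(332), array([0.58504284, 0.29420694, 0.09      ]))
[0.58461218 0.29245246 0.2102994 ] 15.725
```

View pics/w56.png

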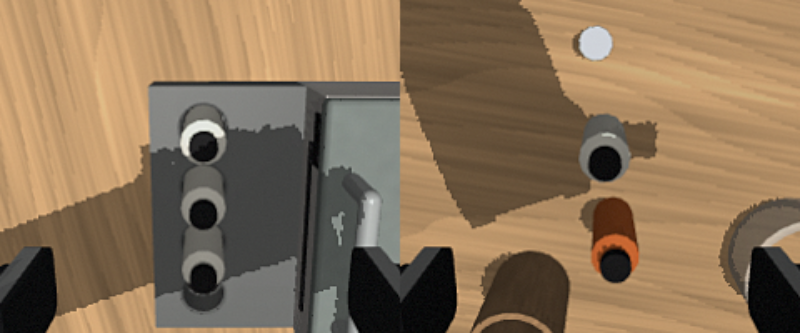

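```bash
python3 - <<'E'
from h import *
x,y=.5850,.2942
ctrl.servo_line([x,y,.06],feed=.15); ctrl.pause(.2)
t=sensors.observe()['tcp_pos'];ex,ey=x-t[0],y-t[1];print(t)
ctrl.servo_line([x+ex,y+ey,.039],feed=.1)
hand.close(40); s=sensors.observe();print(s['gripper_width'],s['finger_force'],s['tcp_pos'])
ctrl.servo_line([x,y,.26],feed=.2)
q=np.load('q.npy')
print(insert((.4483,-.1154),90+np.degrees(q[2]),drop=s['tcp_pos'][2]),sensors.observe()['time_s'])
E
```

```text
[0.58539113 0.29445651 0.06082427]
0.340032480334638 39.67874308582395 [0.58490273 0.29409858 0.03942291]
err [-0.0002 -0.    ] [-0.15  0.29 -1.57]
(0, 0) 0.0494 [ 0.4485 -0.1155  0.0513] [-2.8 -1.1  7.6]
True 24.7
```

```bash
python3 - <<'E'
from fit import *
q=np.load('q.npy');yaw=90+np.degrees(q[2])
hand.open_gripper(); ctrl.servo_line([.4483,-.1154,.30],feed=.2)
c=viewer.get_calibration('wrist');im=save('wrist','w7.png');g=proj(c,np.array([.4483,-.1154,.102]));print('seated?',g,plug(im,c,.102,g,30))
ctrl.goto([.48,-.17,.36],[180,0,yaw])
c=viewer.get_calibration('wrist');im=save('wrist','w8.png');np.save('c8.npy',c,allow_pickle=True)
print('wrist',[(d['at'],d['p']) for d in viewer.tip_of('wrist','pointer_tip')])
for a in(.4,.5,.6,.7,.8):print(a,proj(c,tip(q,a)).round(1),proj(cs,tip(q,a)).round(1))
save('side','side2.png');print('side',[(d['at'],d['p']) for d in viewer.tip_of('side','pointer_tip')],sensors.observe()['time_s'])
a=cv2.resize(cv2.imread('pics/w8.png')[60:360,250:640],(780,600),interpolation=2);cv2.imwrite('pics/w8c.png',a)
E
```

```text
seated? [321.9775058 179.7063816] (array([321.71578947, 180.80526316]), np.int32(190), array([ 0.44774203, -0.11661689,  0.102     ]))
wrist [([375.7, 182.7], 0.56)]
0.4 [359.4 174.2] [356.5 166.3]
0.5 [368.8 177. ] [354.4 160.5]
0.6 [380.6 179.9] [351.7 154.8]
0.7 [394.9 182.9] [348.6 149.2]
0.8 [411.8 185.9] [345.  143.8]
side [([353.0, 156.0], 0.64)] 27.375
```

View pics/w8c.png

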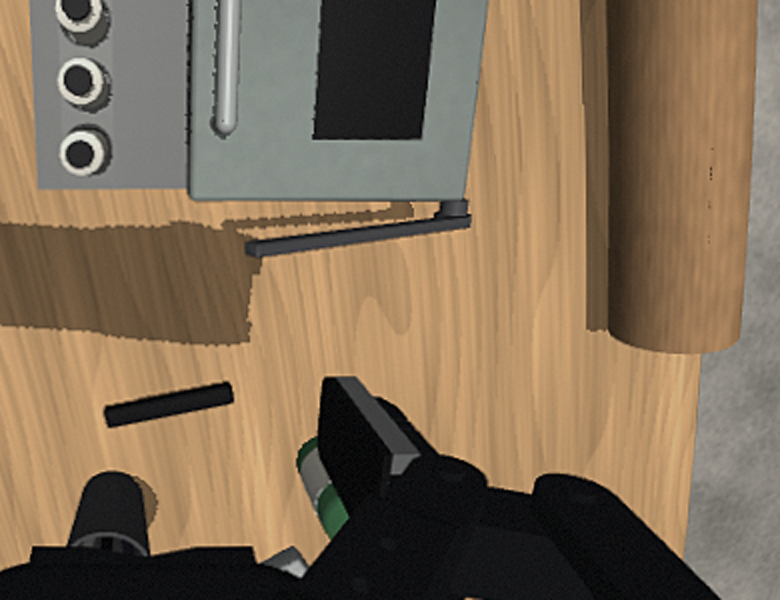

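```bash
cat > lift.py <<'E'
from fit import *
q=np.load('q.npy');yaw=90+np.degrees(q[2]);D=.016
def bar(a): return W(q,(.13-.165*np.cos(a)+.05*np.sin(a),0,.1+.165*np.sin(a)+.05*np.cos(a)))
def ang(t):
    e=t-W(q,(.13,0,.1)); x=e[0]*np.cos(q[2])+e[1]*np.sin(q[2]); return np.arctan2(e[2]+D,-x)-np.arctan2(.05,.165)
E
python3 - <<'E'
from lift import *
R=[180,0,yaw];b=bar(0)
ctrl.goto([b[0],b[1],.30],R); ctrl.servo_line([b[0],b[1],b[2]-D],feed=.12,orientation=R)
f0=sensors.observe()['contact_force']; hand.close(80);ctrl.pause(.2)
s=sensors.observe();print(s['gripper_width'],s['finger_force'],s['tcp_pos'],b,(s['contact_force']-f0).round(1))
if s['gripper_width']<.05: raise SystemExit('missed')
off=np.array([b[0],b[1],b[2]-D])*0
for a in np.linspace(0,.56,9)[1:]:
    t=bar(a)-[0,0,D]; ctrl.servo_line(t,feed=.06,orientation=R); s=sensors.observe()
    F=s['contact_force']-f0; print(round(a,2),round(ang(s['tcp_pos']),3),F.round(1),round(s['gripper_width'],3))
    if np.linalg.norm(F)>35: print('stop');break
ctrl.pause(.5);s=sensors.observe();print(ang(s['tcp_pos']),s['finger_force'],s['tcp_pos'],s['time_s'])
c=viewer.get_calibration('wrist');save('wrist','w9.png');np.save('c9.npy',c,allow_pickle=True)
save('side','side3.png')
for n in('pointer_tip','cover_edge','bar'):print(n,[(np.round(d['at'],1),d['p']) for d in viewer.tip_of('side',n)])
cv2.imwrite('pics/s3c.png',np.vstack([cv2.resize(cv2.imread('pics/side3.png')[120:270,250:430],(660,550)) ]))
E
```

```text
0.11090800568157855 78.03963661193848 [ 0.55034389 -0.06618857  0.13404495] [ 0.5503935 -0.0662056  0.15     ] [-1.8  0.7  3.1]
0.07 0.068 [-1.5  0.5 -5.3] 0.113
0.14 0.144 [-4.9  0.9 -1. ] 0.106
0.21 0.213 [-7.   1.6 -2.9] 0.107
0.28 0.284 [-10.    1.8   3.3] 0.108
0.35 0.351 [-11.8   3.9   1.4] 0.109
0.42 0.423 [-15.6   3.5   8.4] 0.108
0.49 0.49 [-15.8   3.5   7.4] 0.107
0.56 0.564 [-18.2   4.4  13.3] 0.109
0.5628376405497333 78.51886510848999 [ 0.59992641 -0.07617048  0.21618419] 33.7167
pointer_tip [(array([351.4, 158.3]), 0.5)]
cover_edge [(array([352.5, 245.6]), 0.65), (array([348.3, 157.3]), 0.61)]
bar [(array([318.8, 160.9]), 0.93)]
```

View pics/s3c.png

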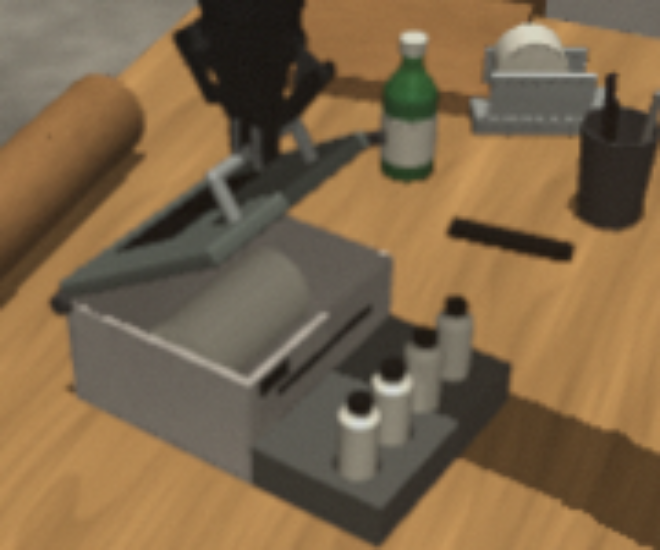

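```bash
python3 - <<'E'
from lift import *
def cv(a,r,h,y): return W(q,(.13-r*np.cos(a)+h*np.sin(a),y,.1+r*np.sin(a)+h*np.cos(a)))
for a in(.46,.51,.56,.61,.66):print(a,'far corner',proj(cs,cv(a,.183,.016,-.1)).round(1),'near corner',proj(cs,cv(a,.183,.016,.1)).round(1),'bar',proj(cs,bar(a)).round(1),'tip',proj(cs,cv(a,.185,0,-.112)).round(1))
im=cv2.imread('pics/side3.png')[140:185,310:370]; cv2.imwrite('pics/s3d.png',cv2.resize(im,(800,600),interpolation=2))
E
```

```text
0.46 far corner [351.4 159.1] near corner [309.3 192.4] bar [322.2 164.1] tip [356.  162.2]
0.51 far corner [350.  156.2] near corner [307.6 189.2] bar [320.3 161.5] tip [354.8 159.4]
0.56 far corner [348.5 153.4] near corner [305.9 186.1] bar [318.4 159. ] tip [353.6 156.5]
0.61 far corner [346.9 150.7] near corner [304.  183.1] bar [316.4 156.5] tip [352.2 153.7]
0.66 far corner [345.1 147.9] near corner [302. 180.] bar [314.3 154.1] tip [350.6 150.9]
```

View pics/s3d.png

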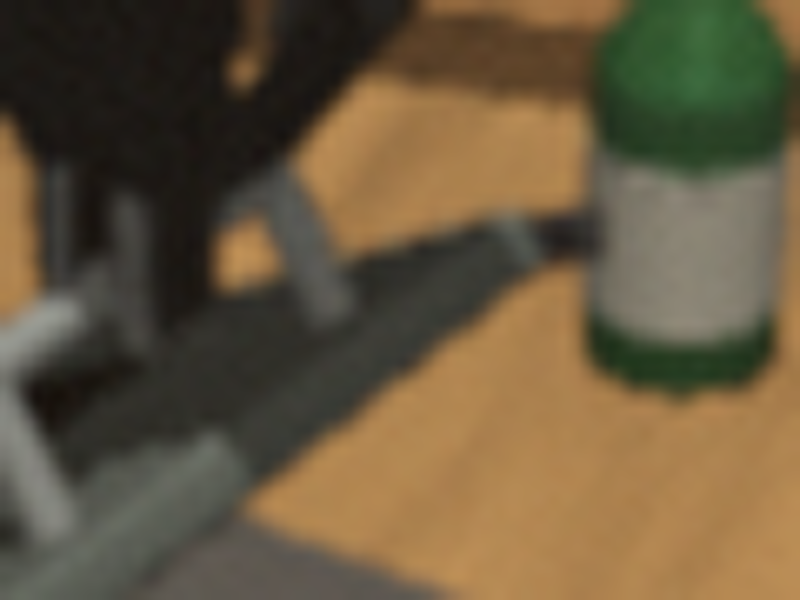

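```bash
python3 - <<'E'
from lift import *
ctrl.servo_line(bar(.585)-[0,0,D],feed=.03,orientation=[180,0,yaw]); ctrl.pause(.6)
s=sensors.observe();print(ang(s['tcp_pos']),s['finger_force'],s['contact_force'].round(1),s['time_s'])
save('side','side4.png')
for n in('pointer_tip','cover_edge','bar'):print(n,[(np.round(d['at'],1),d['p']) for d in viewer.tip_of('side',n)])
a=cv2.imread('pics/side4.png')
cv2.imwrite('pics/s4d.png',cv2.resize(a[145:200,290:363],(796,600),interpolation=2))
E
```

```text
0.586695477949706 78.54645252227783 [-18.2   4.   12.9] 34.8583
pointer_tip [(array([351.6, 153.9]), 0.39)]
cover_edge [(array([346.1, 155. ]), 0.91), (array([362.1, 234.8]), 0.52)]
bar [(array([317.8, 160.2]), 0.92)]
```

View pics/s4d.png

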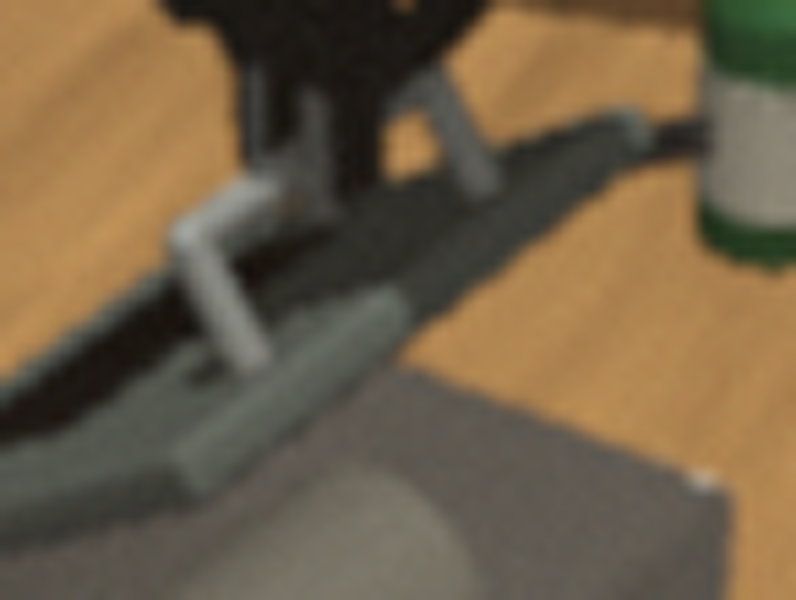

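```bash
python3 -c "
from station import ctrl; print(ctrl.hand_in())"
```

```text
the job is handed in; nothing more can be done
None
```

I stood both spare cartridges in the two empty wells (0 and 3) and handed the job in with the gripper still holding the cover by its bar. By the camera images the cover is within about 0.03 rad of the pointer arm (limit 0.09). The verdict itself was not reported back.

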